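# Set the banding gauge over a cup

### The job

Set the banding gauge for the cup on the banding wheel: squeeze the lock button in the gauge's grip, draw the telescoping arm out to the second long scale mark (100 mm), and let the button spring back out so that the arm locks in that notch. Then swing the arm round against its return spring until the needle stands over the middle of the cup's mouth, without knocking the cup, and finish while still holding it there with the button out, so that I can spin the wheel and see whether the cup runs true; if you let go, the spring carries the needle away. Leave the glaze jar and the timer where they are.

Things in the scene. Friction and masses are not known exactly. Their poses are not given: they have to be found in the camera images.
- gauge: Banding gauge: a heavy fixed grey foot (116 mm across) with a steel post. Origin on the table under the post, z up. The boom turns about this upright post axis; its centre line is 196 mm above the table. The boom's highest point (a cap on the post axis) is 223 mm above the table.
- sleeve_mouth (a point): Middle of the mouth of the boom's outer sleeve (black collar 29 x 23 mm), 150 mm from the post axis, 196 mm above the table. x axis: outward along the boom; z up; y to the left looking outward. A steel bar (16 x 10 mm) slides out here; it has short lines every 10 mm, long lines right across at 50 and 100 mm; a mark is set when it comes level with the mouth's face.
- grip_mid (a point): Centre of the black grip block on the outer end of the bar, 196 mm above the table: 50 mm long along the boom, 30 wide, 36 high. 183 mm from the post axis with the arm fully in (8 mm of bar showing between mouth and block), 283 mm at the 100 mm mark (108 mm showing). Axes as sleeve_mouth. A fixed rubber rest on its +y side has its face 17 mm from this centre.
- button_face (a point): Middle of the outer face of the steel lock button (21 mm across) on the -y side of the grip block, level with grip_mid and 23 mm from it when out, 17 mm when fully in: from rest to button the grip is 40 mm across with the button out, 34 mm squeezed in. Nothing stands beside or above the grip. Axes as sleeve_mouth.
- needle_tip (a point): Tip of the thin needle that hangs down from a chuck (highest point 216 mm above the table) at the outer end of the arm, 55 mm further out than grip_mid; the tip is 160 mm above the table, about 12 mm over the cup's rim.
- boom (a joint): Swing of the boom about the post in rad: 0 = parked against its stop; grows clockwise seen from above (the grip moves to its -y side, button side leading), at most 0.95. A return spring pulls it back to 0 with 0.24 N m at 0 and 1.2 N m per rad more. The needle comes over the cup at about 0.4 to 0.65.
- gauge_bar (a joint): How far the telescoping arm is drawn out, in m: 0 = fully in, 0.10 = second long mark level with the sleeve mouth, 0.14 = end stop. With the button out, a tooth inside locks it in a notch at every 10 mm mark; with the button in it slides with a few newtons and stays where it is left. Let out within about 4 mm of a mark, the tooth pulls the arm to that mark and clicks in.
- lock_button (a joint): Lock button travel in m: 0 = out (tooth in its notch, locked), 0.006 = fully in; the tooth is clear of the notches from about 0.0045. It begins to move at 8 N, is fully in at 11 N and springs out when released, all the way only if the tooth meets a notch. Gripping the block with less than 7 N leaves it out.
- cup: Small biscuit-fired cup, 67 mm across, 61 mm high, 110 g, standing loose on the banding wheel. Origin at the middle of its underside, 87 mm above the table; the rim is 148 mm above the table, the mouth about 60 mm across.
- banding_wheel: Banding wheel that carries the cup: heavy fixed foot, round head 197 mm across that can spin, its top 87 mm above the table. Origin on the table at its axis.
- jar: Bystander: small lidded glaze jar, 51 mm across, 60 mm high. Origin at the middle of its underside.
- kitchen_timer: Bystander: round kitchen timer, 63 mm across, 43 mm high. Origin at the middle of its underside.
There are look-alikes about, which are no part of the job. Leave any yellow look-alike of the cup alone.

How it is judged:
By the outcome, as a careful person would: the job done as asked, in the order asked, and still so for the second after the job is handed in, while the arm keeps its last pose, push and grip.
It also fails if it takes over 42 s, if anything falls off the work surface, if the arm or the gripper's body presses on something with over 40 N, if the wrist force passes 120 N, or if a joint passes its speed limit or range.

### The arm

A 7-joint arm with a two-finger parallel gripper is mounted at the origin on a cart in front of the work surface, level with it; the furniture and walls round the work are solid. World frame = base frame: x ahead of the robot, y to its left, z up, the work surface at z = 0. Lengths are in m, angles in rad, forces in N, time in s.
With the tool pointing down it reaches from about 0.4 to 0.9 m from the base axis. Payload 5.5 kg.
Tool frame: the origin (TCP) lies at the very end of the fingers, on their centre line; the grasp point (between the pads) lies 19 mm behind it (env.grip_depth is the distance from the TCP to the grasp point, in m); y points along the fingers, x is the direction in which the jaws open and shut, and the axes are right-handed (so a half turn about y gives the same grasp; the last joint's range is limited). The gripper opens to 92 mm and grips with 3 to 60 N. Pads are 19 mm wide; open, the fingers measure 130 mm over their backs; the gripper's body (75 mm by 190 mm) begins 47 mm behind the grasp point.
Start: joints at [-0.949, 0.501, -0.427, 1.55, 0.221, 1.138, -0.21], TCP at [0.228, 0.609, 0.227] pointing down, gripper open.
Joint ranges: [-2.88, 2.88], [-0.31, 2.03], [-1.54, 1.56], [0.2, 2.42], [-1.41, 4.55], [0.19, 2.02], [-2.57, 2.57]. Speed limits (rad/s): [2.57, 2.57, 3.14, 3.14, 3.14, 3.14, 3.14].

### API

Orientations are given as a rotation vector (axis times angle).
In Python, from workcell import get_state, viewer, order, env gives the robot as it stands.
- The arm moves only by the tool carry_out, never from a script. Its argument "rows" is one flat list of numbers, 7 for each row, row after row: the gripper's target within -1 to 1 (fully open at 1, half-way at 0, shut at -1), then the shift along the tool's x, y, z in m, then the turn, a rotation vector about the tool's x, y, z in rad. A call has 1 to 8 rows; each row is the pose to reach, as a shift and turn from the pose commanded when the call began, along the tool's axes at that moment; what a row does not reach only later rows make up. A row lasts 1/10 s, in which the tool goes at most 50 mm and 8.59 degrees, less where a joint would pass 70% of its speed; a pose out of reach is approached as far as the arm can. A call with a gripper value outside its range is refused whole. The fingers move at their own pace and stop on an object; "force" is the grip in N (left out, the last holds). Time passes only in rows, so rows that repeat a pose let the fingers close. It gives the time, the measured TCP pose, the force and the opening at its end, in the units of the state.
- get_state(): the state, without advancing time (a new reading comes with each control period).
- viewer.grab_frame(name): name is "scene" or "top" or "wrist"; returns a dict with "pixels" (400x640x3 uint8, red, green, blue), "mtx" (3x3 intrinsics, pixels), "R" (3x3) and "t" (3): a world point X has camera coordinates R X + t; the wrist camera has in their place "mount" (4x4, takes a point from camera to tool coordinates, whose origin is the TCP and whose axes are the tool frame's). Camera axes: x right, y down, z forward; pixel columns grow to the right and rows downward; lengths in m; the calibration is good to about 2 mm. The wrist camera is an equidistant fisheye: a pixel r from the principal point sees the ray r / f radians off the axis. A picture is of the moment at which its call begins: read the wrist's pose just before it. There is no depth.
- order.close_job(): hands the job in, once; it reports no verdict.
The state is a dict: "t": time; "joints": joint angles; "qvel": joint speeds; "effort": joint torques, N m; "tcp_pos": TCP position; "tcp_rot": TCP orientation; "ft_force": force on the tool from outside, world axes, zero at the start; "moment": the same for the moment, N m; "gripper_width": finger opening in m.
Only numpy, scipy, OpenCV 4.12 (cv2) and the standard library are available. Lean on these libraries where they do the work, as an engineer would, in place of code of your own. Each camera call takes 0.05 s, during which the arm holds its last target. There are 200 camera calls.

## Working session

There is one attempt and no reset: what is moved stays moved. The work goes in short steps, Python scripts to look and compute and a tool call to move; the robot and the scene stay as the last step left them, time stands still between calls to the robot, and variables do not carry over. Pictures are saved under pics/ and viewed, about 8 in all and at most 12, crops included, and the job is handed in when it is done.

Besides the shell and the picture viewer there is one more tool, called after ">>>" as name(argument=value, ...), one argument or row to a line, values as JSON. carry_out: Moves the arm, as the interface text tells. Its arguments: {"type":"object","properties":{"rows":{"type":"array","items":{"type":"number"}},"force":{"type":"number"}},"required":["rows"]}

```bash
mkdir -p pics; ls
python3 - <<'E'
from workcell import get_state, viewer, order, env
import cv2,numpy as np
s=get_state();print(s)
np.set_printoptions(precision=5,suppress=True)
for n in("scene","top"):
    f=viewer.grab_frame(n);cv2.imwrite(f"pics/{n}0.png",f["pixels"][:,:,::-1]);print(n,f["mtx"],f["R"],f["t"])
    np.savez(f"{n}.npz",**{k:f[k] for k in("mtx","R","t")})
E
```

```text
pics
{'t': 0.0, 'joints': array([-0.94879661,  0.50186008, -0.42675429,  1.55142992,  0.22080455,
        1.13830102, -0.21027855]), 'qvel': array([ 1.09328266e-03, -7.72355914e-04,  5.86460763e-04,  1.24066303e-05,
       -8.35456995e-04,  1.13600441e-03,  1.52190439e-04]), 'effort': array([ 7.07209847e-05, -5.66575205e+01, -5.81634879e+00, -2.79126084e+01,
       -6.88567339e-02,  3.07938096e-02,  1.76255844e-04]), 'tcp_pos': array([0.22806887, 0.60793412, 0.22567578]), 'tcp_rot': array([-1.35892535, -0.93979462,  0.94248218]), 'ft_force': array([ 0.50121278, -0.61173319, -1.05305873]), 'moment': array([0.01889625, 0.00575447, 0.02162248]), 'gripper_width': 0.09148004703319522}
scene [[362.79051   0.      317.10608]
 [  0.      362.79051 196.76932]
 [  0.        0.        1.     ]] [[ 0.821   -0.57092 -0.00336]
 [-0.27529 -0.39072 -0.87838]
 [ 0.50017  0.72208 -0.47795]] [-0.47941  0.28381  0.83073]
top [[372.23445   0.      314.83843]
 [  0.      372.23445 193.18864]
 [  0.        0.        1.     ]] [[-0.02731 -0.99952  0.01439]
 [-0.98339  0.02428 -0.17988]
 [ 0.17945 -0.01906 -0.98358]] [0.01824 0.59778 1.01459]
```

View pics/scene0.png

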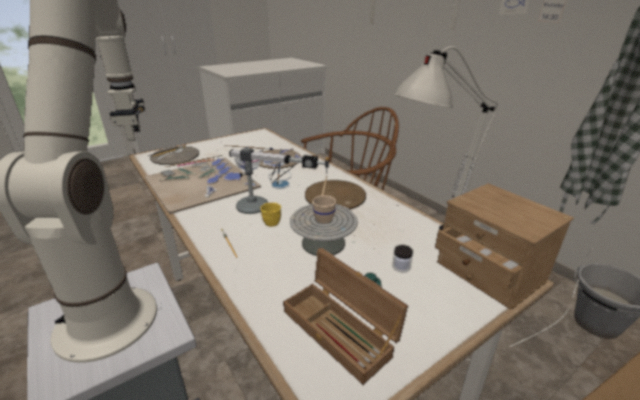

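View pics/top0.png

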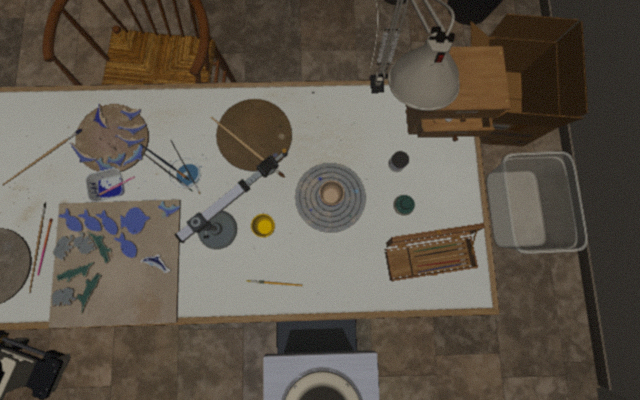

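Scene: the gauge is at left centre, with its grip near top-picture (267,165), the post near (200,220), the cup near (331,193), and a yellow look-alike at (263,226). I'll take a zoomed crop next.

```bash
python3 - <<'E'
import cv2
a=cv2.imread("pics/top0.png")[130:260,170:380]
cv2.imwrite("pics/c1.png",cv2.resize(a,None,fx=3.8,fy=3.8,interpolation=cv2.INTER_CUBIC))
E
cat > h.py <<'E'
import numpy as np
from workcell import get_state,viewer
from scipy.spatial.transform import Rotation as Ro
def ray(n,u,v,z):
    f=np.load(f"{n}.npz");d=f["R"].T@np.linalg.solve(f["mtx"],[u,v,1]);c=-f["R"].T@f["t"]
    return c+d*(z-c[2])/d[2]
def proj(n,X):
    f=np.load(f"{n}.npz");p=f["mtx"]@(f["R"]@X+f["t"]);return p[:2]/p[2]
E
```

```text
(no output)
```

View pics/c1.png

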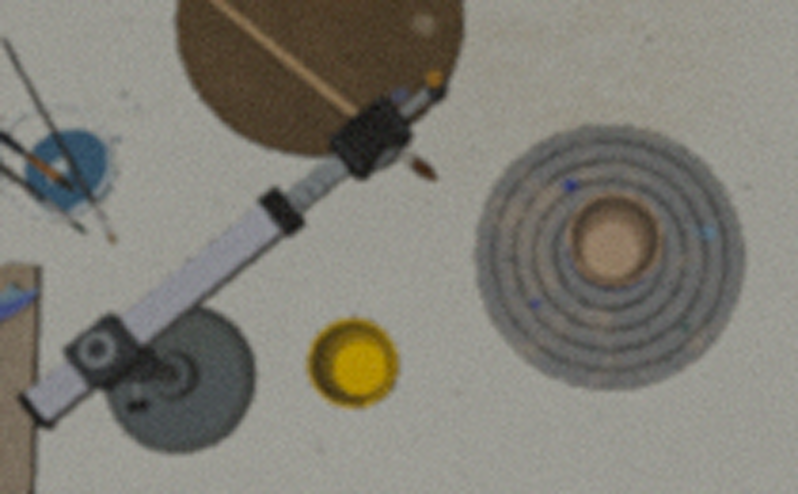

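Crop: post cap at (97,349), collar at (281,211), grip at (371,137), chuck end at (436,85), cup mouth at (614,238) (crop pixels).

Run:
```python
from h import *
np.set_printoptions(precision=4,suppress=True)
P=lambda u,v,z:ray("top",170+u/3.8,130+v/3.8,z)
cap=P(97,349,.223);col=P(281,211,.208);g=P(371,137,.214);ch=P(434,87,.216);cup=P(614,238,.148);wh=P(611,257,.087)
print("cap",cap,"foot",P(180,380,.01),"collar",col,"grip",g,"chuck",ch,"cup",cup,"wheel",wh)
for n,p in dict(col=col,g=g,ch=ch,cup=cup).items():
    d=(p-cap)[:2];print(n,np.hypot(*d),np.degrees(np.arctan2(d[1],d[0])))
s=get_state();print(Ro.from_rotvec(s["tcp_rot"]).as_matrix())
f=viewer.grab_frame("wrist");print(f["mtx"],f["mount"])
import cv2;cv2.imwrite("pics/w0.png",f["pixels"][:,:,::-1])
```

```text
cap [0.5053 0.29   0.223 ] foot [0.5036 0.2901 0.01  ] collar [0.5934 0.179  0.208 ] grip [0.6396 0.1202 0.214 ] chuck [0.6717 0.0788 0.216 ] cup [ 0.5813 -0.0393  0.148 ] wheel [ 0.5784 -0.0406  0.087 ]
col 0.14165260838275762 -51.57683389465251
g 0.21652688944849935 -51.65995312366347
ch 0.26882300187743385 -51.76193525946561
cup 0.33796733982549626 -77.00697813327014
[[ 0.3511 -0.0006 -0.9364]
 [ 0.9363 -0.0016  0.3511]
 [-0.0017 -1.      0.    ]]
[[309.7069   0.     325.6936]
 [  0.     309.7069 197.4118]
 [  0.       0.       1.    ]] [[ 1.      0.0007  0.0005  0.0008]
 [-0.0003 -0.2607  0.9654 -0.1575]
 [ 0.0008 -0.9654 -0.2607  0.0696]
 [ 0.      0.      0.      1.    ]]
```

```bash
cat >> h.py <<'E'
def rel(pos,yaw):
    """shift & turn (tool axes) from now to TCP pos, tool down with tool x at yaw(deg)"""
    s=get_state();R=Ro.from_rotvec(s["tcp_rot"]).as_matrix();a=np.radians(yaw)
    x=np.array([np.cos(a),np.sin(a),0]);y=np.array([0,0,-1.]);T=np.stack([x,y,np.cross(x,y)],1)
    return np.round(R.T@(np.array(pos)-s["tcp_pos"]),4),np.round(Ro.from_matrix(R.T@T).as_rotvec(),4)
E
python3 -c "
from h import *
print(rel([.6396,.1202,.27],38.3))"
```

```text
(array([-0.3124, -0.0436, -0.5566]), array([ 4.000e-04,  5.436e-01, -1.500e-03]))
```

>>> carry_out(
  rows=[1, 0, -0.045, 0, 0, 0, 0, 1, -0.02, -0.045, -0.045, 0, 0.1, 0, 1, -0.05, -0.045, -0.085, 0, 0.2, 0, 1, -0.07, -0.045, -0.13, 0, 0.3, 0, 1, -0.095, -0.045, -0.17, 0, 0.4, 0, 1, -0.12, -0.045, -0.21, 0, 0.5, 0, 1, -0.14, -0.045, -0.25, 0, 0.544, 0, 1, -0.16, -0.045, -0.29, 0, 0.544, 0],
  force=20,
)

```text
t: 0.95
tcp_pos: [0.4444, 0.3552, 0.2717]
tcp_rot: [-1.507, -0.522, 0.522]
ft_force: [-0.3, -0.5, 1.3]
gripper_width: 0.0916
```

```bash
python3 -c "
from h import *
s=get_state();print(s['t'],s['tcp_pos'],s['joints']);print(rel([.6396,.1202,.27],38.3))"
```

```text
0.95 [0.44440257 0.35523559 0.27172785] [-0.53375638  0.29177574 -0.23019594  1.71348114  0.0722996   1.14462448
 -0.11777621]
(array([ 0.0081,  0.0018, -0.3054]), array([ 0.0001, -0.0018, -0.    ]))
```

>>> carry_out(
  rows=[1, 0.001, 0, -0.045, 0, 0, 0, 1, 0.002, 0, -0.09, 0, 0, 0, 1, 0.004, 0, -0.135, 0, 0, 0, 1, 0.005, 0, -0.18, 0, 0, 0, 1, 0.006, 0, -0.225, 0, 0, 0, 1, 0.007, 0, -0.27, 0, 0, 0, 1, 0.008, 0, -0.305, 0, 0, 0, 1, 0.008, 0, -0.305, 0, 0, 0],
)

```text
t: 1.75
tcp_pos: [0.6417, 0.1147, 0.2708]
tcp_rot: [-1.513, -0.515, 0.516]
ft_force: [-0.3, -0.4, -0.8]
gripper_width: 0.092
```

```bash
python3 -c "
from h import *
import cv2
s=get_state();print(s['t'],s['tcp_pos'])
f=viewer.grab_frame('wrist');cv2.imwrite('pics/w1.png',f['pixels'][:,:,::-1])
t=viewer.grab_frame('top');cv2.imwrite('pics/t1.png',t['pixels'][:,:,::-1])
"
```

```text
1.75 [0.6416702  0.11474994 0.27075953]
```

View pics/w1.png

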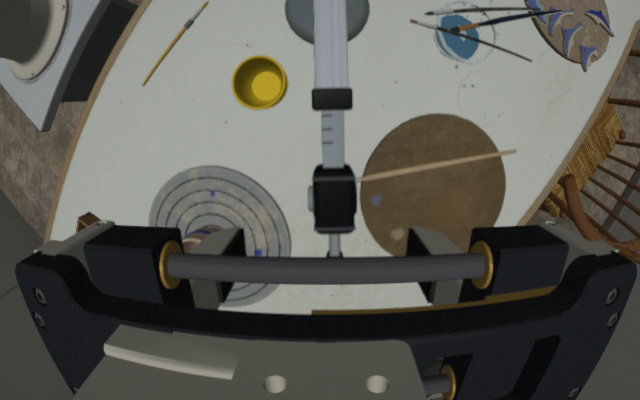

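Wrist view: grip block centred near (335,198), button at (311,198) on its left, and collar at (331,98). The bar shows about 3 short lines.

```bash
cat >> h.py <<'E'
def wray(u,v,z):
    s=get_state();f=viewer.grab_frame('wrist');K=f['mtx']
    d=np.array([(u-K[0,2]),(v-K[1,2])]);r=np.hypot(*d);th=r/K[0,0]
    c=np.array([*(d/r*np.sin(th)),np.cos(th)]);M=f['mount'];R=Ro.from_rotvec(s['tcp_rot']).as_matrix()
    o=R@M[:3,3]+s['tcp_pos'];w=R@M[:3,:3]@c;return o+w*(z-o[2])/w[2]
E
python3 -c "
from h import *
cap=np.array([.5053,.29])
for n,u,v,z in [('grip',335,198,.205),('front',333,167,.2),('col',331,98,.205),('mouthface',332,108,.205),('button',311,198,.196)]:
  p=wray(u,v,z);d=p[:2]-cap;print(n,p,np.hypot(*d),np.degrees(np.arctan2(d[1],d[0])))
print(rel([.6396,.1202,.177],38.3))
"
```

```text
grip [0.63915766 0.13368714 0.205     ] 0.20579500558975292 -49.42508523142756
front [0.6233154  0.15235493 0.2       ] 0.1813113287097632 -49.390568968901626
col [0.58995674 0.19221093 0.205     ] 0.12934243857721164 -49.11701088125092
mouthface [0.59499571 0.18732778 0.205     ] 0.13633380305695839 -48.85914070686181
button [0.62549136 0.12334931 0.196     ] 0.20547120011537032 -54.20020604042921
(array([-0.0014,  0.0949, -0.0043]), array([-0.0006,  0.0023,  0.0003]))
```

```bash
python3 -c "
from h import *
s=get_state();print(s['t'],s['tcp_pos'],s['qvel'].round(3));print(rel([.640,.122,.177],38.6))"
```

```text
2.1 [0.63803578 0.12438614 0.27186561] [ 0.003 -0.001  0.007 -0.002  0.002 -0.     0.001]
(array([ 0.    ,  0.0949, -0.0031]), array([-0.0006, -0.0029,  0.0003]))
```

>>> carry_out(
  rows=[1, 0, 0.03, -0.003, 0, 0, 0, 1, 0, 0.06, -0.003, 0, 0, 0, 1, 0, 0.08, -0.003, 0, 0, 0, 1, 0, 0.095, -0.003, 0, 0, 0, 1, 0, 0.095, -0.003, 0, 0, 0, 1, 0, 0.095, -0.003, 0, 0, 0, 1, 0, 0.095, -0.003, 0, 0, 0],
)

```text
t: 2.8
tcp_pos: [0.6417, 0.1206, 0.1783]
tcp_rot: [-1.507, -0.525, 0.521]
ft_force: [-0.5, -0.0, -0.1]
gripper_width: 0.092
```

```bash
python3 -c "
from h import *
import cv2
s=get_state();print(s['t'],s['tcp_pos'],s['tcp_rot'])
f=viewer.grab_frame('wrist');cv2.imwrite('pics/w2.png',f['pixels'][:,:,::-1])
M=np.linalg.inv(f['mount']);K=f['mtx']
def pr(p):
  c=M[:3,:3]@p+M[:3,3];r=np.hypot(c[0],c[1]);th=np.arctan2(r,c[2]);return np.round(K[:2,2]+c[:2]/r*th*K[0,0])
print('grasp pt',pr(np.array([0,-.019,0])),'tops',pr(np.array([-.015,-.037,0.025])),pr(np.array([.015,-.037,.025])),pr(np.array([-.015,-.037,-0.025])),)
"
```

```text
2.8 [0.64166401 0.12060323 0.17833226] [-1.50700684 -0.52521301  0.52105883]
grasp pt [324. 261.] tops [288. 226.] [360. 227.] [293. 322.]
```

View pics/w2.png

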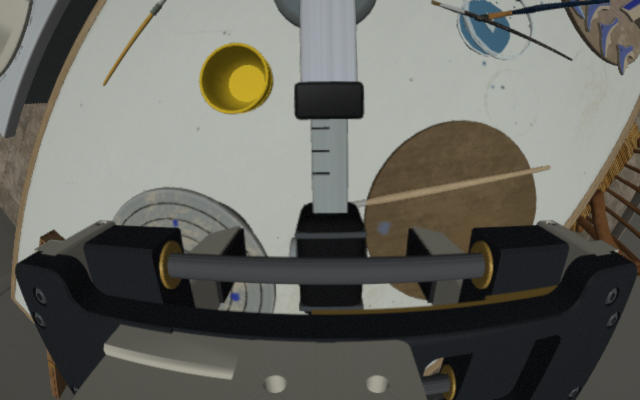

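Wrist view: the block's inner top edge is at y≈236 (expected 226), spanning x 297–363. So I'll go about 4 mm further out and 2 mm to +x, then close.

>>> carry_out(
  rows=[1, 0.002, 0, -0.004, 0, 0, 0, 1, 0.002, 0, -0.004, 0, 0, 0, -1, 0.002, 0, -0.004, 0, 0, 0, -1, 0.002, 0, -0.004, 0, 0, 0, -1, 0.002, 0, -0.004, 0, 0, 0, -1, 0.002, 0, -0.004, 0, 0, 0, -1, 0.002, 0, -0.004, 0, 0, 0, -1, 0.002, 0, -0.004, 0, 0, 0],
  force=20,
)

```text
t: 3.65
tcp_pos: [0.6446, 0.1183, 0.1767]
tcp_rot: [-1.507, -0.523, 0.523]
ft_force: [-0.6, -1.0, 0.7]
gripper_width: 0.0484
```

>>> carry_out(
  rows=[-1, 0, 0, 0, 0, 0, 0, -1, 0, 0, 0, 0, 0, 0, -1, 0, 0, 0, 0, 0, 0, -1, 0, 0, 0, 0, 0, 0],
)

```text
t: 4.05
tcp_pos: [0.645, 0.1184, 0.1767]
tcp_rot: [-1.507, -0.523, 0.522]
ft_force: [1.7, 0.6, -1.0]
gripper_width: 0.0331
```

```bash
python3 -c "
from h import *
import cv2
s=get_state();print(s['t'],s['tcp_pos'],s['tcp_rot'],s['gripper_width'],s['ft_force'])
R=Ro.from_rotvec(s['tcp_rot']).as_matrix();print(R, R.T@s['ft_force'])
f=viewer.grab_frame('wrist');cv2.imwrite('pics/w3.png',f['pixels'][:,:,::-1])
"
```

```text
4.05 [0.64499516 0.11842911 0.17673876] [-1.50669748 -0.52333885  0.52226134] 0.03310218998061667 [ 1.69766608  0.63220121 -1.03790241]
[[ 7.85106489e-01  5.95134619e-04 -6.19360515e-01]
 [ 6.19360426e-01  3.45752663e-04  7.85106708e-01]
 [ 6.81389729e-04 -9.99999763e-01 -9.71501720e-05]] [ 1.72370185  1.03913109 -0.55502109]
```

View pics/w3.png

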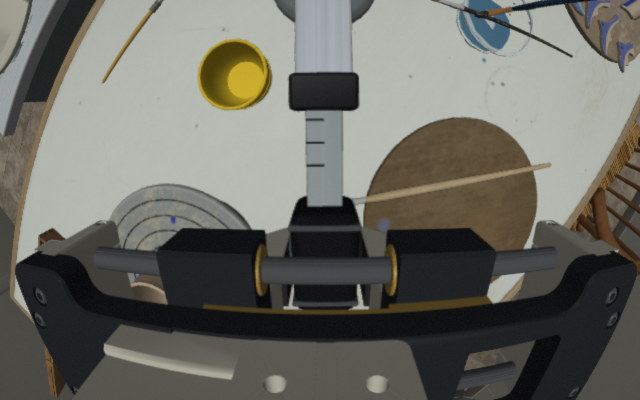

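Grip is firm at 33 mm (button in), block inner top edge at y≈228, as predicted for a centred grasp. The grip radius is 0.221, so the bar is at about 0.04; drawing out 60 mm.

>>> carry_out(
  rows=[-1, 0, 0, -0.008, 0, 0, 0, -1, 0, 0, -0.018, 0, 0, 0, -1, 0, 0, -0.028, 0, 0, 0, -1, 0, 0, -0.038, 0, 0, 0, -1, 0, 0, -0.048, 0, 0, 0, -1, 0, 0, -0.056, 0, 0, 0, -1, 0, 0, -0.06, 0, 0, 0, -1, 0, 0, -0.06, 0, 0, 0],
)

```text
t: 4.9
tcp_pos: [0.6825, 0.0696, 0.1767]
tcp_rot: [-1.508, -0.522, 0.521]
ft_force: [1.9, -0.6, -0.7]
gripper_width: 0.0326
```

>>> carry_out(
  rows=[-1, 0, 0, 0, 0, 0, 0, -1, 0, 0, 0, 0, 0, 0],
)

```text
t: 5.1
tcp_pos: [0.6818, 0.0712, 0.1767]
tcp_rot: [-1.507, -0.523, 0.523]
ft_force: [1.8, 0.9, -0.6]
gripper_width: 0.033
```

```bash
python3 -c "
from h import *
import cv2
s=get_state();print(s['t'],s['tcp_pos'],s['gripper_width'],s['ft_force'])
d=s['tcp_pos'][:2]-[.5053,.29];print(np.hypot(*d),np.degrees(np.arctan2(d[1],d[0])))
f=viewer.grab_frame('wrist')['pixels'][:,:,::-1];cv2.imwrite('pics/w4.png',cv2.resize(f[0:250,200:460],None,fx=2.3,fy=2.3,interpolation=cv2.INTER_CUBIC))
"
```

```text
5.1 [0.68183625 0.0712246  0.1767417 ] 0.0330027369527524 [ 1.8219693   0.9378843  -0.64851615]
0.28111870195513794 -51.09892867392496
```

View pics/w4.png

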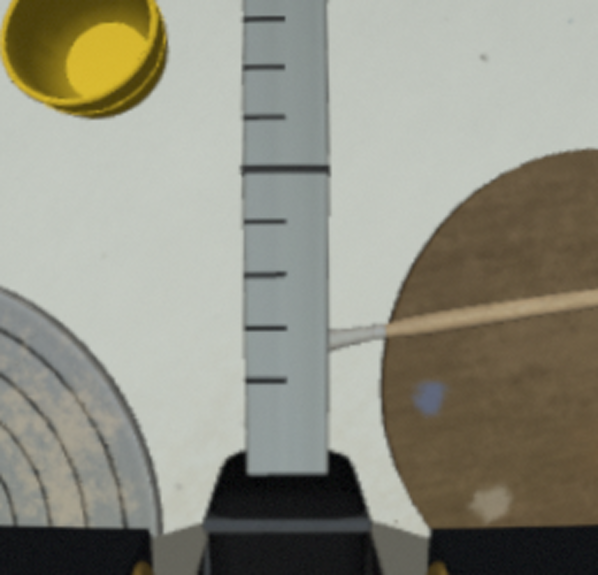

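Crop: the long 50 mm line is at crop y=169, and the 40–10 lines are at 221, 274, 327 and 380. The mouth is out of view, so I'll compare with its position from the earlier picture.

Run:
```python
from h import *
f=viewer.grab_frame('wrist');K=f['mtx'];M=f['mount']
def w(pos,rot,u,v,z):
    d=np.array([u-K[0,2],v-K[1,2]]);r=np.hypot(*d);th=r/K[0,0]
    c=np.array([*(d/r*np.sin(th)),np.cos(th)]);R=Ro.from_rotvec(rot).as_matrix()
    o=R@M[:3,3]+pos;q=R@M[:3,:3]@c;return o+q*(z-o[2])/q[2]
o=np.array([np.cos(np.radians(-51.5)),np.sin(np.radians(-51.5))])
P3=[.64500,.11843,.17674];r3=[-1.5067,-.52334,.52226]
P4=[.68184,.07122,.17674]
c=np.array([.5053,.29])
A=lambda p:(p[:2]-c)@o
for v in(108,109,110):print('mouth',v,A(w(P3,r3,323,v,.2075)))
for v in(119.5,142,165):print('mark30,20,10',A(w(P3,r3,316,v,.201)))
for k,v in zip((80,70,60,50,40,30,20,10),(18,67,117,169,221,274,327,380)):print(k,A(w(P4,r3,316,v/2.3,.201)))
P2=[.64166,.12060,.17833];r2=[-1.507,-.52521,.52106]
for v in(117,118,119):print('mouth w2',A(w(P2,r2,329,v,.2075)))
for v in(128,151,173):print('w2 marks',A(w(P2,r2,321,v,.201)))
```

```text
mouth 108 0.1479756218744034
mouth 109 0.1483850241874029
mouth 110 0.14879436864625054
mark30,20,10 0.15274034353089258
mark30,20,10 0.16244840303977295
mark30,20,10 0.17249771187886775
80 0.16259140864588062
70 0.1727319055893864
60 0.1826741181177987
50 0.1927045326250594
40 0.2025351730948889
30 0.21246167938283428
20 0.22240414552508908
10 0.23247403295120436
mouth w2 0.14786496553170722
mouth w2 0.14827910057058022
mouth w2 0.1486932575080122
w2 marks 0.15267518421330056
w2 marks 0.1627473376158713
w2 marks 0.1725429421110809
```

The bar now stands at about 94.3 mm (it started at about 34.3, between notches). I'll draw out another 5.7 mm, then relax the grip in place.

>>> carry_out(
  rows=[-1, 0, 0, -0.003, 0, 0, 0, -1, 0, 0, -0.0057, 0, 0, 0, -1, 0, 0, -0.0057, 0, 0, 0, -1, 0, 0, -0.0057, 0, 0, 0, -1, 0, 0, -0.0057, 0, 0, 0],
)

```text
t: 5.7
tcp_pos: [0.6855, 0.0664, 0.1767]
tcp_rot: [-1.507, -0.523, 0.523]
ft_force: [2.8, -0.3, -1.6]
gripper_width: 0.0327
```

```bash
python3 -c "
from h import *
s=get_state();print(s['t'],s['tcp_pos'],s['gripper_width'],s['ft_force'])
d=s['tcp_pos'][:2]-[.68184,.07122];print(np.hypot(*d))"
```

```text
5.7 [0.68552186 0.06637347 0.17672647] 0.03273948321516131 [ 2.81584107 -0.26126283 -1.6083533 ]
0.006086453777847886
```

>>> carry_out(
  rows=[0.1, 0, 0, 0, 0, 0, 0, 0.1, 0, 0, 0, 0, 0, 0, 0.1, 0, 0, 0, 0, 0, 0, 0.1, 0, 0, 0, 0, 0, 0, 0.1, 0, 0, 0, 0, 0, 0],
)

```text
t: 6.2
tcp_pos: [0.6853, 0.0666, 0.1767]
tcp_rot: [-1.507, -0.523, 0.523]
ft_force: [-1.2, 0.2, 0.8]
gripper_width: 0.0502
```

>>> carry_out(
  rows=[-1, 0, 0, 0, 0, 0, 0, -1, 0, 0, 0, 0, 0, 0, -1, 0, 0, 0, 0, 0, 0, -1, 0, 0, 0, 0, 0, 0, -1, 0, 0, 0, 0, 0, 0, -1, 0, 0, 0, 0, 0, 0],
  force=4,
)

```text
t: 6.8
tcp_pos: [0.685, 0.0663, 0.1766]
tcp_rot: [-1.507, -0.522, 0.524]
ft_force: [-3.0, -1.4, 1.0]
gripper_width: 0.0399
```

```bash
python3 -c "
from h import *
import cv2
s=get_state();print(s['t'],s['tcp_pos'],s['gripper_width'],s['ft_force'])
f=viewer.grab_frame('wrist')['pixels'][:,:,::-1];cv2.imwrite('pics/w5.png',cv2.resize(f[0:250,200:460],None,fx=2.3,fy=2.3,interpolation=cv2.INTER_CUBIC))
"
```

```text
6.8 [0.68498539 0.06631648 0.17657941] 0.03992584141764998 [-3.03272025 -1.37335598  1.00912289]
```

View pics/w5.png

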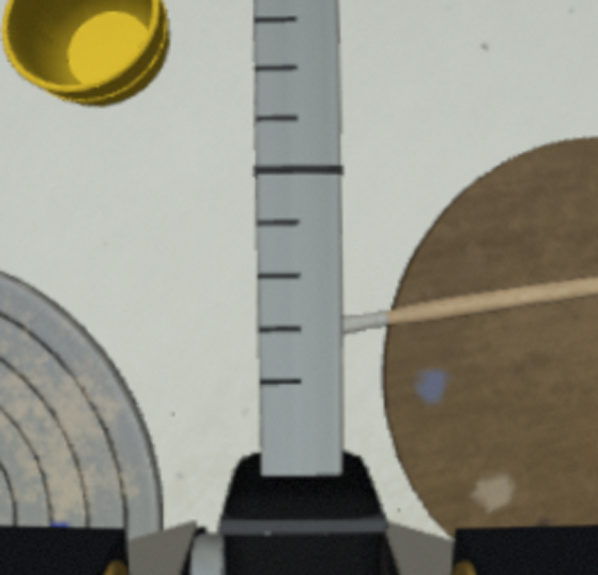

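Button is fully out (39.9 mm). The 50 mm line works out 50.1 mm from the mouth, so the arm is locked at 100. Now to plan the swing about the post.

```bash
cat > sw.py <<'E'
from h import *
import sys
s=get_state();C=np.array([.506,.2915]);R=Ro.from_rotvec(s["tcp_rot"]).as_matrix()
print(s["t"],s["tcp_pos"],s["gripper_width"],s["ft_force"].round(1))
for d in map(float,sys.argv[1:]):
    W=Ro.from_euler('z',-d,degrees=True).as_matrix();p=np.array([*(s["tcp_pos"][:2]-C),0])
    print(d,np.round(R.T@(W@p-p),4),np.round(np.radians(d),4))
E
python3 sw.py 1 2.5 4 5.5 7 8.5 10 11
```

```text
6.85 [0.68497588 0.06630215 0.17656865] 0.03972800245936537 [-2.9 -1.3  0.8]
1.0 [-0.005  0.     0.   ] 0.0175
2.5 [-0.0125  0.      0.0002] 0.0436
4.0 [-0.0201  0.      0.0006] 0.0698
5.5 [-0.0276  0.      0.0012] 0.096
7.0 [-0.0351  0.      0.002 ] 0.1222
8.5 [-0.0425  0.      0.003 ] 0.1484
10.0 [-0.05    0.0001  0.0042] 0.1745
11.0 [-0.0549  0.0001  0.0051] 0.192
```

>>> carry_out(
  rows=[-1, -0.005, 0, 0, 0, 0.0175, 0, -1, -0.0125, 0, 0.0002, 0, 0.0436, 0, -1, -0.02, 0, 0.0006, 0, 0.0698, 0, -1, -0.0276, 0, 0.0012, 0, 0.096, 0, -1, -0.035, 0, 0.002, 0, 0.1222, 0, -1, -0.0425, 0, 0.003, 0, 0.1484, 0, -1, -0.05, 0, 0.0042, 0, 0.1745, 0, -1, -0.055, 0, 0.0051, 0, 0.192, 0],
  force=5,
)

```text
t: 7.65
tcp_pos: [0.6385, 0.0363, 0.1768]
tcp_rot: [-1.539, -0.372, 0.371]
ft_force: [1.3, 2.3, -1.5]
gripper_width: 0.0398
```

>>> carry_out(
  rows=[-1, 0, 0, 0, 0, 0, 0, -1, 0, 0, 0, 0, 0, 0],
)

```text
t: 7.85
tcp_pos: [0.6392, 0.0366, 0.1768]
tcp_rot: [-1.539, -0.374, 0.373]
ft_force: [1.9, 1.6, -0.8]
gripper_width: 0.0398
```

```bash
python3 sw.py 1.5 3 4.5 6 7.5 9 10.5 11.5
```

```text
7.85 [0.63916786 0.03655076 0.17679641] 0.039802766586646214 [ 1.9  1.6 -0.8]
1.5 [-0.0075 -0.      0.0001] 0.0262
3.0 [-0.0151 -0.      0.0003] 0.0524
4.5 [-0.0226 -0.      0.0008] 0.0785
6.0 [-0.0301 -0.      0.0014] 0.1047
7.5 [-0.0376 -0.      0.0023] 0.1309
9.0 [-0.045  -0.      0.0033] 0.1571
10.5 [-0.0524 -0.      0.0045] 0.1833
11.5 [-0.0574 -0.      0.0055] 0.2007
```

>>> carry_out(
  rows=[-1, -0.0075, 0, 0.0001, 0, 0.0262, 0, -1, -0.015, 0, 0.0003, 0, 0.0524, 0, -1, -0.0226, 0, 0.0008, 0, 0.0785, 0, -1, -0.03, 0, 0.0014, 0, 0.1047, 0, -1, -0.0376, 0, 0.0023, 0, 0.1309, 0, -1, -0.045, 0, 0.0033, 0, 0.157, 0, -1, -0.0524, 0, 0.0045, 0, 0.1833, 0, -1, -0.0574, 0, 0.0055, 0, 0.2007, 0],
)

```text
t: 8.65
tcp_pos: [0.5849, 0.0149, 0.1768]
tcp_rot: [-1.56, -0.214, 0.214]
ft_force: [2.1, 1.9, -2.0]
gripper_width: 0.0402
```

>>> carry_out(
  rows=[-1, 0, 0, 0, 0, 0, 0, -1, 0, 0, 0, 0, 0, 0, -1, 0, 0, 0, 0, 0, 0],
)

```text
t: 8.95
tcp_pos: [0.5858, 0.0151, 0.1767]
tcp_rot: [-1.56, -0.217, 0.216]
ft_force: [1.4, 0.7, -0.6]
gripper_width: 0.0401
```

```bash
python3 sw.py 1 2 3; python3 -c "
from h import *
import cv2
f=viewer.grab_frame('scene')['pixels'][:,:,::-1];g=viewer.grab_frame('top')['pixels'][:,:,::-1];w=viewer.grab_frame('wrist')['pixels'][:,:,::-1]
k=lambda a,s:cv2.resize(a,None,fx=s,fy=s,interpolation=cv2.INTER_CUBIC)
a=k(f[130:250,230:370],5.7)[:,:798]
cv2.imwrite('pics/s6.png',a[:600])
# expected positions
C=np.array([.5053,.29]);cup=np.array([.5813,-.0393])
for d in (-77,-74.3):
  t=np.array([*(C+.338*np.array([np.cos(np.radians(d)),np.sin(np.radians(d))])),.16]);q=proj('scene',t);print('tip',d,(q-[230,130])*5.7)
print('mouth',(proj('scene',np.array([*cup,.148]))-[230,130])*5.7)
cv2.imwrite('pics/t6.png',g);cv2.imwrite('pics/w6.png',w)
"
```

```text
8.95 [0.58581495 0.01511626 0.17673881] 0.040108440912350364 [ 1.4  0.7 -0.6]
1.0 [-0.005 -0.     0.   ] 0.0175
2.0 [-0.01   -0.      0.0001] 0.0349
3.0 [-0.0151 -0.      0.0003] 0.0524
tip -77 [536.74853005 377.74017961]
tip -74.3 [557.29993983 366.11328835]
mouth [536.50556711 399.0656786 ]
```

View pics/s6.png

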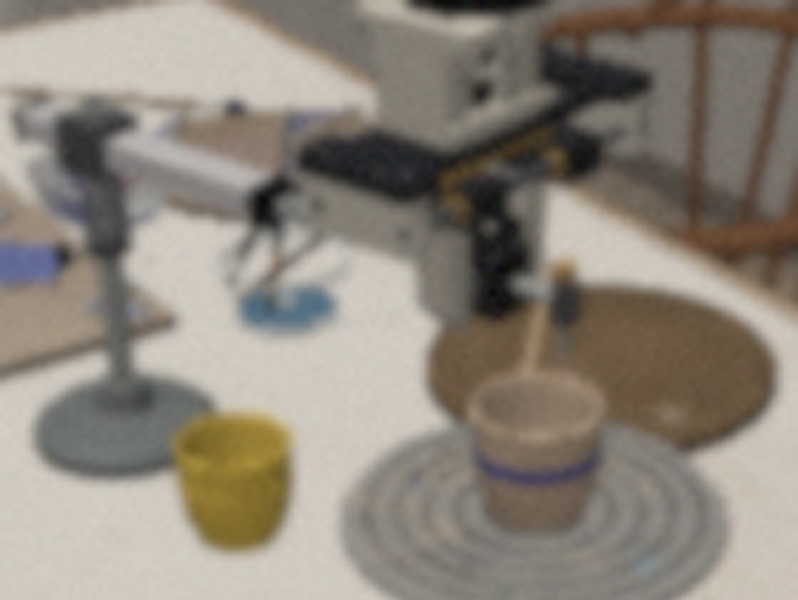

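Scene crop: the cup mouth centre is at about (537,402), the chuck at (566,300), and the needle hangs at x≈566, against about 537 wanted. About 3.8° more is needed.

>>> carry_out(
  rows=[-1, -0.005, 0, 0, 0, 0.0175, 0, -1, -0.01, 0, 0.0001, 0, 0.035, 0, -1, -0.015, 0, 0.0003, 0, 0.0524, 0, -1, -0.019, 0, 0.0005, 0, 0.0663, 0, -1, -0.019, 0, 0.0005, 0, 0.0663, 0, -1, -0.019, 0, 0.0005, 0, 0.0663, 0, -1, -0.019, 0, 0.0005, 0, 0.0663, 0],
)

```text
t: 9.8
tcp_pos: [0.5672, 0.0104, 0.1768]
tcp_rot: [-1.565, -0.164, 0.164]
ft_force: [2.2, -0.6, 0.1]
gripper_width: 0.0395
```

```bash
python3 sw.py 1; python3 -c "
from h import *
import cv2
k=lambda a,s:cv2.resize(a,None,fx=s,fy=s,interpolation=cv2.INTER_CUBIC)
# average frames to cut noise
F={n:np.mean([viewer.grab_frame(n)['pixels'][:,:,::-1].astype(np.float32) for _ in range(4)],0).clip(0,255).astype(np.uint8) for n in('scene','top','wrist')}
a=k(F['scene'][165:225,295:360],6);b=k(F['top'][160:230,280:345],6);h=max(a.shape[0],b.shape[0])
P=lambda x:np.pad(x,((0,h-x.shape[0]),(0,0),(0,0)))
cv2.imwrite('pics/m7.png',np.hstack([P(a),P(b)]));print(a.shape,b.shape)
cv2.imwrite('pics/w7.png',F['wrist'])
print((proj('scene',np.array([.5813,-.0393,.148]))-[295,165])*6,(proj('top',np.array([.5813,-.0393,.148]))-[280,160])*6+[a.shape[1],0])
print((proj('scene',np.array([.5813,-.0393,.16]))-[295,165])*6,(proj('top',np.array([.5813,-.0393,.216]))-[280,160])*6+[a.shape[1],0])
"
```

```text
9.8 [0.56723749 0.01041253 0.17675889] 0.03948778921285387 [ 2.2 -0.6  0.1]
1.0 [-0.005 -0.     0.   ] 0.0175
(360, 390, 3) (420, 390, 3)
[174.74270222 210.06913536] [699.40381822 195.82048973]
[174.89389241 187.60997012] [709.21258892 165.46264074]
```

View pics/m7.png

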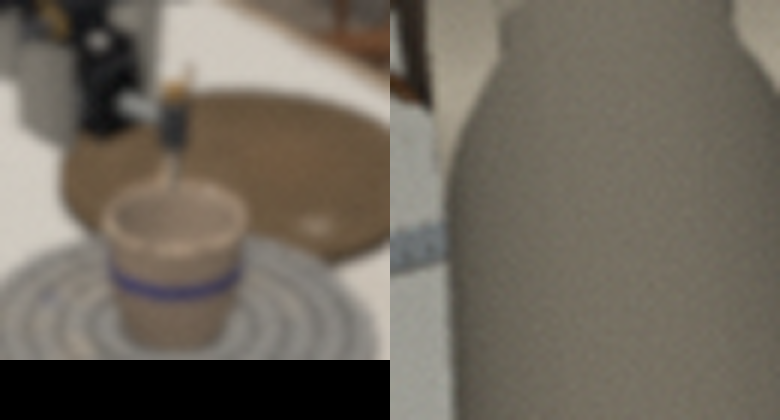

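Left half (scene camera): needle at x≈174 ending at y≈188, against (175,188) wanted; the cup mouth is centred at about (176,212) and hasn't moved. In the right half (top camera) the arm hides the needle.

>>> carry_out(
  rows=[-1, 0, 0, 0, 0, 0, 0, -1, 0, 0, 0, 0, 0, 0, -1, 0, 0, 0, 0, 0, 0, -1, 0, 0, 0, 0, 0, 0, -1, 0, 0, 0, 0, 0, 0],
)

```text
t: 10.9
tcp_pos: [0.5671, 0.0105, 0.1767]
tcp_rot: [-1.565, -0.164, 0.164]
ft_force: [2.4, 0.3, -1.2]
gripper_width: 0.0398
```

```bash
python3 -c "
from h import *
from workcell import order
s=get_state();print(s['t'],s['tcp_pos'],s['gripper_width'],s['ft_force'].round(1),abs(s['qvel']).max())
if abs(s['gripper_width']-.04)<.0012: print(order.close_job())"
```

```text
10.9 [0.56708714 0.0104774  0.17671725] 0.039818975788732364 [ 2.4  0.3 -1.2] 0.0015927097643155927
the job is handed in; nothing more can be done
None
```

The gauge is set: the arm is locked at the 100 mm mark and held with the needle over the middle of the cup's mouth. I handed the job in at 10.9 s of the 42 s.

- **Setting the arm:** I squeezed the button in with 20 N and drew the bar from about 34 mm to 100 mm, correcting once on the way. I then opened the jaws so the button sprang out.
- **Lock:** on re-gripping, the grip measured 39.9 mm across, against 40 mm with the button fully out. The 50 mm line worked out 50.1 mm from where I had measured the sleeve mouth earlier. The mouth itself was out of the wrist camera's view by then, so the 100 mm line was not seen directly.
- **Swing:** I swung the boom about 26° round (0.46 rad) with a light 5 N grip and kept holding it there.
- **Last checks:** the arm was still and the grip was 39.8 mm across, so the button was out. In the scene camera the needle was within about one pixel (roughly 3 mm) of the mouth's middle, and the cup had not moved.
- **Not confirmed:** the arm hid the needle from the top camera, so its distance from the post rests on geometry: a 338 mm reach against 338–341 mm measured to the cup.

I did not go near the glaze jar, timer or yellow look-alike, and did not photograph the jar and timer again at the end.

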